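# Put the texture analyser's probes and fixtures away

### The arm

A 6-joint arm with a two-finger parallel gripper is mounted at the origin on the work surface. World frame = base frame: x ahead of the robot, y to its left, z up, the work surface at z = 0. Lengths are in mm, angles in rad, forces in N, time in s.
With the tool pointing down it reaches from about 350 to 775 mm from the base axis. Payload 5.5 kg.
Tool frame: the origin (TCP) lies at the very end of the fingers, on their centre line; the grasp point (between the pads) lies 19 mm behind it (ctrl.hold_point_z is the distance from the TCP to the grasp point, in mm); z points along the fingers, y is the line along which they close (so a half turn about z gives the same grasp; the last joint's range is limited). The gripper opens to 85 mm and grips with 20 to 120 N. Pads are 22 mm wide; open, the fingers measure 114 mm over their backs; the gripper's body (76 mm by 85 mm) begins 54 mm behind the grasp point. The pads swing forward as they close: fully open they stand 13 mm farther back than shut.
Start: joints at [1.113, 0.313, 0.046, 1.304, 0, 1.431], TCP at [179.7, 546.242, 231.323] pointing down, gripper open.
Joint ranges: [-2.76, 2.76], [-0.86, 1.69], [-1.03, 1.26], [-2.2, 2.34], [-1.47, 1.5], [-3.14, 3.14]. Speed limits (rad/s): [2.57, 2.57, 3.14, 3.14, 3.14, 3.14].

### API

Orientations are given as a unit quaternion [w, x, y, z].
In Python, from cell import ctrl, jaws, readout, eyes gives the robot as it stands. The module is installed in compiled form; this text tells all that it offers. Calls block until the motion is done:
- ctrl.reach(position, orientation): joint-space move of the TCP to a pose.
- ctrl.servo_line(position, attitude=None, v=150): straight line of the TCP; attitude=None keeps the orientation; v is the mean speed in mm/s.
- ctrl.goto_joints(angles): joint-space move.
- jaws.gripper_to(opening, squeeze=None): opening from 0.0 (shut) to 1.0 (fully open); squeeze is the grip in N (None keeps the last); returns when the fingers have stopped.
- ctrl.dwell(seconds).
- ctrl.solve_ik(position, orientation): joint angles nearest the present ones, or None.
- readout.read_state(): the state.
- eyes.capture(name): name is "side" or "top" or "wrist"; returns (picture, depth): 480x640x3 uint8, red, green, blue; 480x640 float32, mm along the optical axis (not along the pixel's ray), 0 where there is no reading.
- eyes.calibration(name): a dict with "K" (3x3 intrinsics, pixels), "rvec" (rotation vector, rad) and "tvec" (3), from world to camera coordinates, as OpenCV has them. Camera axes: x right, y down, z forward; pixel columns grow to the right and rows downward; lengths in mm; the calibration is good to about 2 mm. A picture is of the moment at which its call begins: read the wrist's pose just before it. calibration takes no time and is no camera call; for the wrist camera it gives the pose at the moment of the call.
A pose or a line that the arm cannot do raises ctrl.MotionError and nothing moves.
- ctrl.finish_job(): hands the job in; it is judged then, once.
The state is a dict: "clock": time; "joint_positions": joint angles; "dq": joint speeds; "effort": joint torques, N m; "tcp_pos": TCP position; "ee_rot": TCP orientation; "wrist_force": force on the tool from outside, world axes, zero at the start; "wrist_torque": the same for the moment, N m; "width": opening from 0.0 (shut) to 1.0 (fully open); "finger_force": force on a finger pad.
Only numpy, scipy, OpenCV 4.12 (cv2) and the standard library are available. Lean on these libraries where they do the work, as an engineer would, in place of code of your own. Each camera call takes 0.05 s, during which the arm holds its last target. There are 200 camera calls.

### The job

The tests are over and the washed probes have drained: stand every probe from the sloped rack upright in the probe stand, one to a socket, shank down to the bottom and head up. Pack the compression platen, the shear-blade head and the two calibration weights side by side into the open accessory case, each standing flat on the case floor, and then close the lid until its edge meets the case all round. Leave the jar, the cardboard box and the spray bottle alone.

Things in the scene. Friction and masses are not known exactly. Their poses are not given: they have to be found in the camera images.
- rack: Fixed sloped draining rack. Origin: centre of its underside; x points uphill, away from the robot. Slots at y = -97.5, -32.5, 32.5, 97.5 mm; in each a probe may rest, 30 degrees from level, its foot at x = -70, z = 32 mm against a stop, head high and far. White bars carry it 28-42 and 131-145 mm from the foot; their slots are 24 mm wide. Between them the shank is free.
- socket0 (a point): Centre of the mouth of the first socket of the probe stand, 60 mm above the bench. All four sockets are alike: round, 22 mm wide, 50 mm deep with a flat floor, with a 4 mm chamfer at the mouth.
- socket1 (a point): Centre of the mouth of the second socket, 65 mm from the first towards +y of the stand.
- socket2 (a point): Centre of the mouth of the third socket, 65 mm further on.
- socket3 (a point): Centre of the mouth of the fourth socket, 65 mm further on, at the stand's +y end.
- stand: Fixed white plastic block, 60 (x) x 260 (y) x 60 mm high, the probe stand, with a row of four sockets along its y axis; it stands beyond the rack and the fixtures. Origin: centre of its underside on the bench; z up. Its y axis runs roughly along world y.
- case: Lower half of the black accessory case, fixed, 240 (x) x 96 (y) x 46 mm high with 6 mm walls and floor: inside 228 x 84 mm and 40 mm deep. Origin: centre of its underside on the bench; z up. Its hinged lid is at its +y edge (far from the robot's midline); a folded carrying handle sticks out 20 mm at its -y side. With the lid shut the space inside is 73 mm high.
- lid (a joint): Angle of the lid about its hinge, rad: 0 closed with its edge on the rim of the lower half, 1.85 to 2.1 as found (open, leaning outwards past upright), stop at 2.2. The hinge is stiff (0.22 N m): the lid, 0.25 kg, stays wherever it is left and must be pushed all the way down.
- lid_hinge (a point): Middle of the hinge axis, at the case's +y edge, 46.5 mm above the bench. Its axes turn with the lid; at angle 0 they are parallel to the case's; x runs along the hinge. In this frame the lid is a shell with x from -120 to 120, y from 0 to -96 mm, and z from 0 (its rim) to 38 mm (its flat outer face).
- lid_edge (a point): Middle of the lid's outer top edge on the side away from the hinge, at y = -96, z = 38 mm in the frame of lid_hinge.
- probe_cyl: Probe: a straight round metal shank 14 mm across and 150 mm long that ends in an aluminium cylinder 25 mm across and 30 mm long, 180 mm in all. Origin: centre of the foot, the plain end of the shank that goes down into a socket; z runs along the shank from foot to head. Weighs 210 to 250 g and balances 100 mm from the foot. May be absent.
- probe_ball: Probe: a straight round metal shank 14 mm across and 150 mm long that ends in a steel ball 25 mm across, 178 mm in all; all steel. Origin: centre of the foot, the plain end of the shank that goes down into a socket; z runs along the shank from foot to head. Weighs 210 to 250 g and balances 100 mm from the foot. May be absent.
- probe_cone: Probe: a straight round metal shank 14 mm across and 150 mm long that ends in a white plastic cone 27 mm across, point outwards, 182 mm in all. Origin: centre of the foot, the plain end of the shank that goes down into a socket; z runs along the shank from foot to head. Weighs 210 to 250 g and balances 100 mm from the foot. May be absent.
- probe_disc: Probe: a straight round metal shank 14 mm across and 150 mm long that ends in a black plastic disc 30 mm across on an 18 mm neck, 180 mm in all. Origin: centre of the foot, the plain end of the shank that goes down into a socket; z runs along the shank from foot to head. Weighs 210 to 250 g and balances 100 mm from the foot. May be absent.
- platen: Compression platen: an aluminium disc 75 mm across and 12 mm thick with an upright shank, 14 mm across, at its centre, 62 mm high in all. Stands on the bench, disc down. Origin: centre of the underside; z up. 0.14 to 0.22 kg.
- shear_head: Shear-blade head: an aluminium block 60 (x) x 74 (y) x 26 mm high with dark blade slots along y, and an upright shank, 14 mm across, at its centre, 62 mm high in all. Origin: centre of the underside; z up. It may stand turned any amount up to about 35 degrees; in the case its 74 mm side must run across the case for all four to fit. 0.2 to 0.34 kg.
- weight: Stout steel calibration weight: a cylinder 44 mm across and 42 mm high, a 14 mm neck, and on top a knob 24 mm across from 50 to 64 mm height. Origin: centre of the underside; z up. 0.42 to 0.6 kg.
- weight_slim: Slim steel calibration weight: a cylinder 30 mm across and 40 mm high, a 12 mm neck, and on top a knob 20 mm across from 48 to 62 mm height. Origin: centre of the underside; z up. 0.19 to 0.26 kg.
- jar: Bystander: closed sample jar, 64 mm across, 85 mm high, beyond the work. Origin: centre of the underside.
- gauge_box: Bystander: cardboard box 90 x 130 x 60 mm, beyond the rack. Origin: centre of the underside.
- spray: Bystander: white bottle, 60 mm across, 150 mm high, near the robot on its left. Origin: centre of the underside.
Not all that is in view belongs to the job. What is shaped like the shear_head but purple or turquoise is not meant. What is shaped like the probe_cone but blue is not meant.

How it is judged (in metres and radians):
On the way, in this order (a step that is already met when the one before it is completed fails the run):
1. the platen, the shear-blade head and both weights stand in the case with the lid still open (x of platen in the frame of case between -0.107 and 0.107 m and y of platen in the frame of case between -0.035 and 0.035 m and z of platen in the frame of case between 0 and 0.012 m and angle between each of platen, shear_head, weight, weight_slim's own z axis and vertical below 0.12 rad and x of shear_head in the frame of case between -0.107 and 0.107 m and y of shear_head in the frame of case between -0.035 and 0.035 m and z of shear_head in the frame of case between 0 and 0.012 m and x of weight in the frame of case between -0.107 and 0.107 m and y of weight in the frame of case between -0.035 and 0.035 m and z of weight in the frame of case between 0 and 0.012 m and x of weight_slim in the frame of case between -0.107 and 0.107 m and y of weight_slim in the frame of case between -0.035 and 0.035 m and z of weight_slim in the frame of case between 0 and 0.012 m and value of joint lid above 0.5 rad), for 0.2 s.
2. the lid is closed (value of joint lid below 0.04 rad), for 0.2 s.
At the end, for the whole second after the job is handed in: Each present probe stands in a socket, foot within 8 mm of the socket floor, head up, within 11 degrees of upright. Platen, shear head and both weights stand inside the case, within 6 mm of its floor and 7 degrees of upright. Lid within 0.04 rad of closed. All released and at rest (x of probe_cyl in the frame of stand between -0.012 and 0.012 m and y of probe_cyl in the frame of stand between -0.115 and 0.115 m and z of probe_cyl in the frame of stand between 0.004 and 0.018 m and angle between each of probe_cyl, probe_ball, probe_cone, probe_disc's own z axis and vertical below 0.2 rad and x of probe_ball in the frame of stand between -0.012 and 0.012 m and y of probe_ball in the frame of stand between -0.115 and 0.115 m and z of probe_ball in the frame of stand between 0.004 and 0.018 m and x of probe_cone in the frame of stand between -0.012 and 0.012 m and y of probe_cone in the frame of stand between -0.115 and 0.115 m and z of probe_cone in the frame of stand between 0.004 and 0.018 m and x of probe_disc in the frame of stand between -0.012 and 0.012 m and y of probe_disc in the frame of stand between -0.115 and 0.115 m and z of probe_disc in the frame of stand between 0.004 and 0.018 m and x of platen in the frame of case between -0.107 and 0.107 m and y of platen in the frame of case between -0.035 and 0.035 m and z of platen in the frame of case between 0 and 0.012 m and angle between each of platen, shear_head, weight, weight_slim's own z axis and vertical below 0.12 rad and x of shear_head in the frame of case between -0.107 and 0.107 m and y of shear_head in the frame of case between -0.035 and 0.035 m and z of shear_head in the frame of case between 0 and 0.012 m and x of weight in the frame of case between -0.107 and 0.107 m and y of weight in the frame of case between -0.035 and 0.035 m and z of weight in the frame of case between 0 and 0.012 m and x of weight_slim in the frame of case between -0.107 and 0.107 m and y of weight_slim in the frame of case between -0.035 and 0.035 m and z of weight_slim in the frame of case between 0 and 0.012 m and value of joint lid below 0.04 rad and linear speed of each of probe_cyl, probe_ball, probe_cone, probe_disc, platen, shear_head, weight, weight_slim below 0.03 m/s); the robot touches nothing.
It fails at once if the jar is moved more than 30 mm or tipped (distance of jar from where it was at the start of the episode above 0.03 m or angle between jar's own z axis and vertical above 0.3 rad).
It fails at once if the cardboard box is moved more than 30 mm or tipped (distance of gauge_box from where it was at the start of the episode above 0.03 m or angle between gauge_box's own z axis and vertical above 0.3 rad).
It fails at once if the spray bottle is moved more than 30 mm or tipped (distance of spray from where it was at the start of the episode above 0.03 m or angle between spray's own z axis and vertical above 0.3 rad).
Of probe_cyl, probe_ball, probe_cone, probe_disc only 2 to 4 are there at a start; the rules pass over those that are not, and their reading is None.
At some moment in a run one of platen, shear_head may be knocked a few centimetres aside while the robot is not near it.
It also fails if it takes over 210 s, if anything falls off the work surface, if the arm or the gripper's body presses on something with over 40 N, if the wrist force passes 120 N, or if a joint passes its speed limit or range.

## Working session

There is one attempt and no reset: what is moved stays moved. The work goes in short steps, each a Python script; the robot and the scene stay as the last script left them, time stands still between calls to the robot, and variables do not carry over. Pictures are saved under pics/ and viewed, at most 14 in all, crops included, and the job is handed in when it is done.

```bash
mkdir -p pics; ls; python3 - <<'E'
from cell import ctrl,jaws,readout,eyes
import cv2,numpy as np
for n in ["top","side"]:
    p,d=eyes.capture(n); np.savez(f"{n}0.npz",p=p,d=d)
    cv2.imwrite(f"pics/{n}0.png",p[:,:,::-1])
    c=eyes.calibration(n); R=cv2.Rodrigues(np.array(c["rvec"]))[0]
    print(n,np.round(c["K"],1).tolist(),np.round(-R.T@np.array(c["tvec"]).ravel()),np.round(R,2).tolist(), d.min(),d.max())
s=readout.read_state(); print(s)
E
```

```text
pics
top [[527.7, 0.0, 312.3], [0.0, 527.7, 243.8], [0.0, 0.0, 1.0]] [ 397.  -12. 1232.] [[0.0, -1.0, 0.02], [-0.99, -0.01, -0.13], [0.13, -0.02, -0.99]] 0.0 2165.33
side [[463.6, 0.0, 312.0], [0.0, 463.6, 241.7], [0.0, 0.0, 1.0]] [294. 592. 820.] [[-0.93, -0.36, -0.0], [-0.27, 0.69, -0.67], [0.24, -0.62, -0.74]] 0.0 2958.8862
{'clock': 0.1, 'joint_positions': array([ 1.11339295e+00,  3.13909059e-01,  4.50836300e-02,  1.30359635e+00,
       -1.25810113e-05,  1.43119668e+00]), 'dq': array([ 0.00038886,  0.00088624,  0.00286626, -0.00098083, -0.00148315,
        0.00014675]), 'effort': array([ 2.51975485e-03, -4.81726599e+01,  2.99244153e+01,  1.27897435e-02,
       -9.34541208e-05, -1.02375648e-05]), 'tcp_pos': array([179.4847679 , 545.78689777, 230.50361706]), 'ee_rot': array([-2.33000349e-04,  1.58233945e-01,  9.87401316e-01, -7.78634017e-04]), 'wrist_force': array([-0.1686913 ,  1.02501503, -0.14194106]), 'wrist_torque': array([-0.04391114,  0.0512723 , -0.00110158]), 'finger_force': 0.0, 'width': 1.0015160487566162}
```

View pics/top0.png

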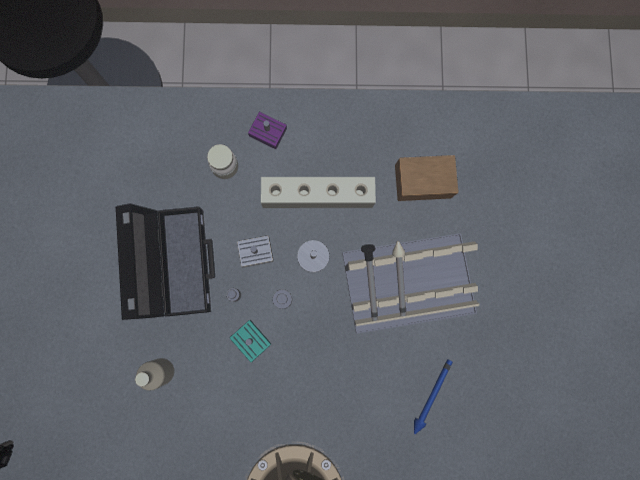

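View pics/side0.png

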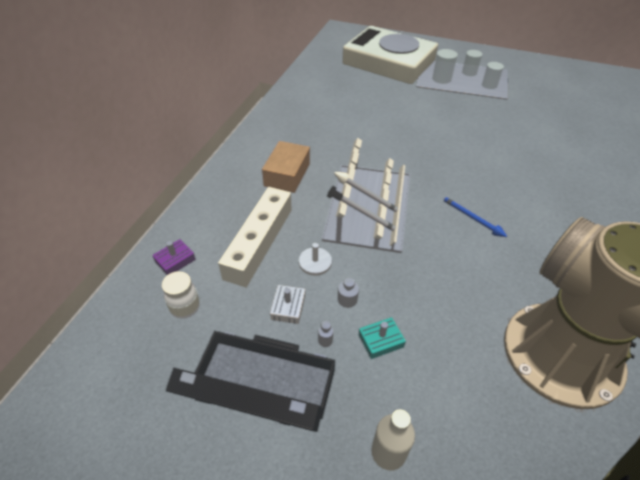

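The top view (side view agrees) shows:
- **Shear-head candidates:** aluminium (254,250), purple (267,129) and turquoise (250,341). I choose the aluminium one.
- **Cone candidates:** white, in the rack (399,248), and blue on the bench (433,400). I choose the white one.
- **Other items:** platen (313,256), weight (282,299), slim weight (233,295), disc probe (369,250), and the case at (185,262) with its lid open to the left.
- **Stand sockets:** (275,190), (304,190), (332,190) and (361,190).

Only two probes are visible, disc and cone.

```bash
cat > h.py <<'E'
from cell import ctrl,jaws,readout,eyes
import cv2,numpy as np
from scipy.spatial.transform import Rotation as Ro
def cam(n):
    c=eyes.calibration(n); R=cv2.Rodrigues(np.array(c["rvec"],float))[0]
    return np.array(c["K"],float),R,np.array(c["tvec"],float).ravel()
def cloud(d,c):
    K,R,t=c; v,u=np.mgrid[:d.shape[0],:d.shape[1]]
    P=np.stack([(u-K[0,2])/K[0,0]*d,(v-K[1,2])/K[1,1]*d,d],-1)
    W=(P-t)@R; W[d<=0]=np.nan; return W
def ray(px,z,c):
    K,R,t=c; px=np.atleast_2d(px).astype(float)
    r=np.c_[(px-[K[0,2],K[1,2]])/[K[0,0],K[1,1]],np.ones(len(px))]@R; o=-R.T@t
    return o+r*((z-o[2])/r[:,2])[:,None]
def down(yaw):   # tool down, closing axis y at world angle yaw
    y=np.array([np.cos(yaw),np.sin(yaw),0]); z=np.array([0,0,-1.]); x=np.cross(y,z)
    return quat(np.c_[x,y,z])
def quat(M): q=Ro.from_matrix(M).as_quat(); return q[[3,0,1,2]]
E
python3 - <<'E'
from h import *
c=cam("top"); f=np.load("top0.npz"); p,d=f["p"],f["d"]; W=cloud(d,c)
b=W[300:420,300:340]; print("bench z",np.nanmedian(b[...,2]),np.nanstd(b[...,2]))
def box(u0,u1,v0,v1,z0,z1):
    w=W[v0:v1,u0:u1].reshape(-1,3); w=w[(w[:,2]>z0)&(w[:,2]<z1)]; return w
for n,B,Z in [("platen disc",(290,335,235,278),(7,20)),("platen top",(290,335,235,278),(45,75)),("shear",(232,278,233,270),(18,35)),("shear top",(232,278,233,270),(45,75)),
  ("weight",(268,296,285,312),(30,80)),("slim",(222,244,284,305),(30,80)),("stand",(255,385,170,215),(52,70)),("case rim",(165,218,200,320),(38,52)),("floor",(165,218,200,320),(0,14)),("spray",(130,170,355,395),(60,200)),("jar",(200,245,140,180),(60,120)),("box",(390,465,150,205),(45,80))]:
    w=box(*B,*Z)
    if len(w)<3: print(n,len(w));continue
    r=cv2.minAreaRect(w[:,:2].astype(np.float32)); print(n,len(w),np.round(w.mean(0),1),"rect",np.round(r[0],1),np.round(r[1],1),round(r[2],1),"zmed",round(np.median(w[:,2]),1))
w=W[200:325,110:165].reshape(-1,3); w=w[w[:,2]>40]; print("lid",np.nanmin(w,0),np.nanmax(w,0))
for n,B in [("disc probe",(362,378,262,318)),("cone probe",(393,408,262,312))]:
    w=box(*B,38,140); print(n,len(w)); 
    for v in range(B[2],B[3],8):
        r=W[v,B[0]:B[1]]; i=np.nanargmax(r[:,2]); print(v,B[0]+i,np.round(r[i]))
E
```

```text
bench z 0.5609475582885924 2.381997564666108
platen disc 759 [533.6 -40.1  12.7] rect [529.4 -36.2] [95.7 82.5] 9.8 zmed 12.7
platen top 34 [533.7 -40.2  62.2] rect [534.1 -40.5] [11.3 13.6] 89.0 zmed 63.2
shear 805 [543.   93.6  26.6] rect [543.6  93.8] [60.3 73.8] 10.8 zmed 26.6
shear top 35 [542.7  93.3  61.1] rect [543.   93.3] [12.6 11.3] 5.6 zmed 62.2
weight 296 [433.   29.4  49. ] rect [433.6  29.4] [42.6 40.4] 0.8 zmed 44.0
slim 144 [442.8 138.7  50. ] rect [443.6 139.8] [28.1 28. ] 42.3 zmed 43.7
stand 2725 [679.5 -50.   60.5] rect [680.1 -50.6] [ 61.4 259.5] 0.5 zmed 60.6
case rim 635 [511.  230.9  45.3] rect [519.9 242.3] [245.3 104. ] 1.9 zmed 45.6
floor 4421 [524.2 248.    6.5] rect [526.5 244.1] [281.8 123.8] 1.5 zmed 6.9
spray 768 [274.5 293.3 111.4] rect [271.9 299.7] [59.  55.2] 22.2 zmed 106.1
jar 576 [745.5 168.8  83. ] rect [747.5 170.5] [57.1 57.7] 54.1 zmed 85.3
box 2256 [ 714.6 -302.1   60.2] rect [ 716.4 -303.6] [ 91.3 131.4] 3.2 zmed 60.5
lid [387.71418356 289.30442744  40.05448695] [633.18941156 380.45518637 145.24214987]
disc probe 484
262 371 [ 509. -162.  113.]
270 371 [ 493. -163.  105.]
278 371 [ 477. -164.   95.]
286 374 [ 460. -172.   84.]
294 374 [ 443. -173.   72.]
302 373 [ 426. -172.   65.]
310 376 [ 408. -180.   55.]
cone probe 390
262 401 [ 510. -227.  108.]
270 399 [ 494. -225.   97.]
278 401 [ 477. -231.   87.]
286 401 [ 461. -232.   77.]
294 402 [ 443. -236.   70.]
302 402 [ 426. -237.   61.]
310 402 [ 409. -239.   49.]
```

```bash
python3 - <<'E'
import cv2
p=cv2.imread("pics/top0.png"); cv2.imwrite("pics/crop0.png",cv2.resize(p[170:335,105:505],(800,330),interpolation=cv2.INTER_CUBIC))
E
```

```text
(no output)
```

View pics/crop0.png

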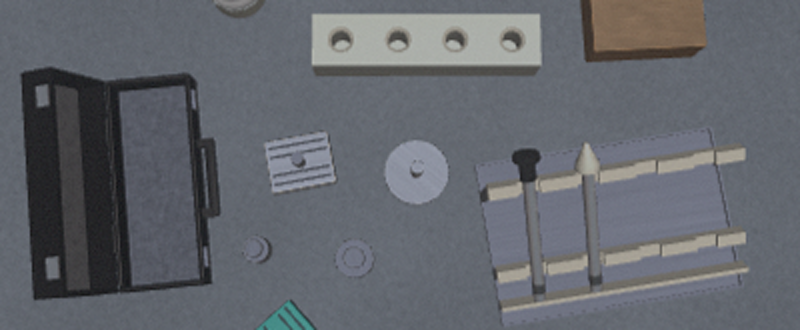

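The crop confirms the aluminium slatted head, platen, the two weights and exactly two probes (black disc, white cone). The rack is turned about 8°. Next I look from the wrist over the items and the case.

```bash
python3 - <<'E'
from h import *
for y in (90,100,-90): print(y,ctrl.solve_ik([480,60,330],down(np.radians(y))))
def look(pos,yaw,n):
    ctrl.reach(pos,down(np.radians(yaw))); ctrl.dwell(.3)
    c=cam("wrist"); p,d=eyes.capture("wrist"); np.savez(n+".npz",p=p,d=d,K=c[0],R=c[1],t=c[2]); cv2.imwrite(f"pics/{n}.png",p[:,:,::-1])
    print(np.round(-c[1].T@c[2]),np.round(c[1],2).tolist(),readout.read_state()["tcp_pos"])
q=lambda y: ctrl.solve_ik([480,60,330],down(np.radians(y)))
Y=90 if abs(q(90)[5])<abs(q(-90)[5]) else -90
look([510,243,330],Y,"wcase"); look([480,50,330],Y,"witems")
a=np.hstack([cv2.imread(f"pics/{n}.png") for n in("wcase","witems")]); cv2.imwrite("pics/w1.png",cv2.resize(a,(800,300),interpolation=cv2.INTER_AREA)); print(Y,readout.read_state()["clock"])
E
```

```text
90 [-0.04178795  0.12464046  0.04542857  1.49158444  0.         -0.04178795]
100 [-0.04178795  0.12464046  0.04542857  1.49158444  0.         -0.21632088]
-90 [-0.04178795  0.12464046  0.04542857  1.49158444  0.          3.0998047 ]
[439. 244. 472.] [[0.0, 1.0, 0.0], [0.96, -0.0, 0.28], [0.28, 0.0, -0.96]] [509.74028623 243.4655853  329.94033404]
[409.  51. 472.] [[-0.0, 1.0, 0.0], [0.96, -0.0, 0.28], [0.28, 0.0, -0.96]] [480.18514465  50.86311646 329.81476487]
90 3.2833
```

View pics/w1.png

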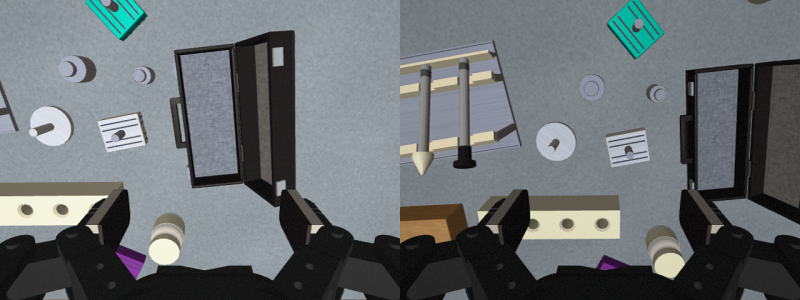

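The wrist view shows the case with lid at wcase (210,110), and in witems the platen (556,141), shear head (628,148), weight (591,88) and slim weight (657,93). I measure them from the wrist depth.

```bash
cat >> h.py <<'E'
def load(n):
    f=np.load(n+".npz"); return f["p"],f["d"],(f["K"],f["R"],f["t"])
def shot(n="wrist"):
    c=cam(n); p,d=eyes.capture(n); return p,d,c
def blob(W,xy,r,z0,z1):
    w=W.reshape(-1,3); w=w[(np.hypot(w[:,0]-xy[0],w[:,1]-xy[1])<r)&(w[:,2]>z0)&(w[:,2]<z1)]
    return w
def rect(w):
    r=cv2.minAreaRect(w[:,:2].astype(np.float32)); a=r[2]; s=r[1]
    if s[0]>s[1]: a+=90; s=s[::-1]   # a: direction of the short side
    return np.array(r[0]),np.array(s),(a+90)%180-90
SEED=dict(platen=(534,-40),shear=(543,93.5),weight=(433,29.5),slim=(443,139.5))
def items(W,seed=SEED):
    for n,(r,z) in dict(platen=(55,(6,20)),shear=(55,(18,34)),weight=(30,(30,75)),slim=(25,(30,75))).items():
        w=blob(W,seed[n],r,*z)
        if len(w)<10: print(n,len(w)); continue
        c,s,a=rect(w); top=w if n in("weight","slim") else blob(W,seed[n],55,50,75)
        t=top[top[:,2]>top[:,2].max()-5]; t2,ts,_=rect(t)
        print(n,len(w),"c",np.round(c,1),np.round(s,1),round(a,1),"top",np.round(t2,1),np.round(ts,1),"z",np.round(np.median(t[:,2]),1))
E
python3 - <<'E'
from h import *
for n in("witems","wcase"):
    p,d,c=load(n); W=cloud(d,c); print(n); items(W)
    # case rim
    w=W.reshape(-1,3); w=w[(w[:,0]>370)&(w[:,0]<660)&(w[:,1]>160)&(w[:,1]<330)]
    r=w[(w[:,2]>40)&(w[:,2]<50)]; print("rim",len(r),rect(r),np.percentile(r,[1,99],axis=0).round(1).tolist())
    V=W[...,2]; X,Y=W[...,0],W[...,1]
    m=((V>2)&(V<11)&(X>390)&(X<650)&(Y>185)&(Y<300)).astype(np.uint8); m=cv2.morphologyEx(m,cv2.MORPH_OPEN,np.ones((5,5)))
    k,l,st,_=cv2.connectedComponentsWithStats(m); i=1+st[1:,4].argmax(); f=W[l==i]; print("floor",st[i],rect(f),f[:,2].mean())
    if n=="wcase":
        w=W.reshape(-1,3); g=w[(w[:,0]>400)&(w[:,0]<620)&(w[:,1]>285)&(w[:,1]<420)&(w[:,2]>55)]
        print("lid y,z",np.percentile(g,[0.5,50,99.5],axis=0).round(1).tolist())
        for z in range(60,150,10):
            s=g[abs(g[:,2]-z)<2]; print(z,len(s),np.percentile(s[:,1],[2,50,98]).round(1) if len(s) else "")
    b=w[(w[:,2]>-10)&(w[:,2]<3)]; print("bench",np.median(b[:,2]))
E
```

```text
witems
platen 2822 c [533.  -39.2] [73.8 73.9] 60.9 top [532.9 -39.1] [12.8 13.3] z 60.8
shear 3062 c [542.8  95. ] [60.8 73.8] 11.0 top [542.8  95. ] [12.9 13.6] z 61.0
weight 1416 c [432.5  30.9] [42.9 42.9] -59.0 top [432.6  30.8] [21.8 22.2] z 62.9
slim 663 c [442.  140.6] [27.  29.3] 67.6 top [442.4 141.7] [18.7 19.1] z 60.8
rim 8205 (array([516.55371094, 272.03561401]), array([137.37582397, 240.08171082]), -83.99263620376587) [[397.0, 197.1, 40.3], [633.8, 329.6, 49.9]]
floor [  477   111    67   195 11440] (array([518.77368164, 263.22067261]), array([ 72.74635315, 227.8540802 ]), -83.99839401245117) 6.236181012486389
bench -0.817758346725588
wcase
platen 2941 c [532.6 -38.3] [73.9 74.4] -71.9 top [532.7 -38.8] [13.4 14. ] z 60.7
shear 3211 c [542.5  95.4] [60.3 74.7] 11.1 top [542.3  95.4] [13.1 13.4] z 60.8
weight 1690 c [432.   32.2] [42.  43.5] -89.2 top [432.4  31.5] [22.3 22.5] z 62.9
slim 717 c [442.4 144. ] [25.8 28.8] 89.3 top [442.2 142.5] [18.3 18.8] z 60.8
rim 8484 (array([516.05859375, 271.93334961]), array([136.81152344, 239.76350403]), -84.1698489189148) [[397.1, 198.1, 40.4], [636.4, 329.5, 49.9]]
floor [  289    80    86   204 14284] (array([518.32580566, 256.12817383]), array([ 84.4950943 , 229.16960144]), -84.00934600830078) 6.1602423385888985
lid y,z [[401.9, 285.7, 56.2], [502.6, 308.2, 360.8], [613.3, 375.1, 406.6]]
60 481 [331.2 341.7 353.6]
70 514 [334.7 344.6 357.5]
80 0 
90 0 
100 0 
110 0 
120 7 [364.8 368.3 379.8]
130 2780 [326.8 350.2 365.2]
140 48 [329.  332.6 351.7]
bench -0.8917819347713265
```

```bash
cat >> h.py <<'E'
CC=np.array([518.3,256.1]); CY=np.radians(6.0)
def incase(x,y): c,s=np.cos(CY),np.sin(CY); return CC+[c*x-s*y,s*x+c*y]
LAY=dict(platen=(-70.7,0),shear=(2.5,0),weight=(60.2,-15),slim=(93.2,12))
def st(): s=readout.read_state(); return dict(t=round(s["clock"],1),w=round(s["width"],3),ff=round(float(np.max(s["finger_force"])),1),F=np.round(s["wrist_force"],1).tolist(),tcp=np.round(s["tcp_pos"],1).tolist())
def pick_place(n,xy,zt,yaw,op,rel):
    q=down(np.radians(yaw)); qc=down(CY+np.pi/2)
    jaws.gripper_to(op)
    ctrl.reach([*xy,zt+90],q); ctrl.servo_line([*xy,zt],v=120)
    jaws.gripper_to(0,squeeze=70); ctrl.dwell(.2); print(n,"grip",st())
    ctrl.servo_line([*xy,165],v=150); s=st(); print("lift",s)
    if s["w"]<.05: print("MISSED"); return False
    P=incase(*LAY[n]); ctrl.servo_line([*P,165],qc,v=200); ctrl.dwell(.2)
    ctrl.servo_line([*P,zt+25],v=120); ctrl.servo_line([*P,zt+6.5],v=30); ctrl.dwell(.2); print("down",st())
    jaws.gripper_to(rel); ctrl.dwell(.2); ctrl.servo_line([*P,165],v=150); print("out",st()); return True
E
python3 - <<'E'
from h import *
p,d,c=shot(); items(cloud(d,c))
pick_place("platen",(532.8,-38.9),36,96,.5,.45)
ctrl.reach([480,120,330],down(np.pi/2)); ctrl.dwell(.2); p,d,c=shot(); items(cloud(d,c)); W=cloud(d,c)
ic=incase(*LAY["platen"]); print(ic,rect(blob(W,ic,45,14,25)),[rect(blob(W,ic,45,60,80))])
cv2.imwrite("pics/a1.png",p[:,:,::-1]); np.savez("a1.npz",p=p,d=d,K=c[0],R=c[1],t=c[2])
E
```

```text
platen 2816 c [533.1 -39.3] [73.8 74.3] 59.8 top [532.8 -39.2] [12.8 13.2] z 60.9
shear 3057 c [542.7  95. ] [60.4 74. ] 10.8 top [542.5  94.9] [13.  13.8] z 61.0
weight 1413 c [432.5  31.2] [42.5 42.5] -1.6 top [432.5  31.1] [22.2 22.7] z 62.8
slim 664 c [442.  140.5] [26.8 29.3] 66.9 top [442.4 141.4] [18.5 18.6] z 60.8
platen grip {'t': 6.2, 'w': 0.135, 'ff': 68.3, 'F': [-0.9, -1.1, 6.0], 'tcp': [533.6, -39.2, 36.8]}
lift {'t': 7.2, 'w': 0.136, 'ff': 68.2, 'F': [-0.0, 0.4, -2.5], 'tcp': [532.0, -38.7, 163.8]}
down {'t': 11.1, 'w': 0.138, 'ff': 69.5, 'F': [-3.7, -1.4, 5.7], 'tcp': [447.5, 248.6, 42.8]}
out {'t': 12.6, 'w': 0.451, 'ff': 0.0, 'F': [-0.1, -0.7, -0.3], 'tcp': [447.4, 248.5, 164.1]}
platen 0
shear 3072 c [542.7  95.2] [60.7 74.5] 10.7 top [542.2  94.8] [12.9 12.9] z 60.9
weight 1469 c [432.3  31.2] [42.9 43.1] 7.9 top [432.4  31.3] [22.5 23. ] z 62.8
slim 642 c [442.4 141.6] [28.2 29.5] -89.7 top [442.6 141.7] [18.5 18.8] z 60.9
[447.987302   248.70983765] (array([447.04406738, 251.76654053]), array([74.22509766, 79.00276184]), 5.859938621520996) [(array([447.62136841, 249.02973938]), array([13.25164986, 13.63953114]), -44.50757598876953)]
```

```bash
python3 - <<'E'
from h import *
ok=pick_place("shear",(542.5,95.0),38,100.8,.5,.45)
if ok: ok=pick_place("weight",(432.5,31.2),46,96,.6,.5)
if ok: ok=pick_place("slim",(442.4,141.6),44,96,.6,.45)
ctrl.reach([500,200,330],down(np.pi/2)); ctrl.dwell(.2); p,d,c=shot(); W=cloud(d,c)
for n,z in LAY.items():
    w=blob(W,incase(*z),16,60,80); print(n,incase(*z),rect(w),np.median(w[:,2]))
cv2.imwrite("pics/a2.png",cv2.resize(p[:,:,::-1],(560,420))); np.savez("a2.npz",p=p,d=d,K=c[0],R=c[1],t=c[2])
E
```

```text
shear grip {'t': 16.3, 'w': 0.137, 'ff': 68.4, 'F': [-0.2, -0.6, 6.3], 'tcp': [543.3, 94.9, 38.9]}
lift {'t': 17.3, 'w': 0.132, 'ff': 68.2, 'F': [-0.4, -0.4, -2.9], 'tcp': [541.6, 95.0, 163.8]}
down {'t': 20.4, 'w': 0.135, 'ff': 69.4, 'F': [-2.9, -0.9, 6.0], 'tcp': [520.3, 256.2, 45.0]}
out {'t': 21.9, 'w': 0.446, 'ff': 0.0, 'F': [-0.6, 0.0, -0.0], 'tcp': [520.2, 256.2, 164.0]}
weight grip {'t': 24.7, 'w': 0.251, 'ff': 68.2, 'F': [-0.8, -1.7, 5.9], 'tcp': [433.4, 30.7, 47.0]}
lift {'t': 25.6, 'w': 0.252, 'ff': 68.8, 'F': [-0.6, 0.6, -5.1], 'tcp': [431.5, 31.4, 163.8]}
down {'t': 29.2, 'w': 0.249, 'ff': 69.7, 'F': [-3.0, -1.5, 5.1], 'tcp': [579.9, 247.4, 53.1]}
out {'t': 30.6, 'w': 0.499, 'ff': 0.0, 'F': [0.3, 0.9, -0.1], 'tcp': [579.2, 247.3, 164.0]}
slim grip {'t': 33.1, 'w': 0.198, 'ff': 68.2, 'F': [-1.2, -0.8, 4.9], 'tcp': [443.3, 141.6, 44.9]}
lift {'t': 34.0, 'w': 0.197, 'ff': 68.4, 'F': [-0.1, -1.0, -2.8], 'tcp': [441.6, 141.5, 164.0]}
down {'t': 37.4, 'w': 0.201, 'ff': 69.1, 'F': [-2.6, -1.2, 5.9], 'tcp': [609.9, 277.7, 51.0]}
out {'t': 38.9, 'w': 0.449, 'ff': 0.0, 'F': [-0.9, -0.0, -0.1], 'tcp': [609.2, 277.6, 164.0]}
platen [447.987302   248.70983765] (array([447.12838745, 249.03935242]), array([13.04525852, 13.24524784]), -86.82066249847412) 66.96108795157137
shear [520.78630474 256.36132116] (array([519.49432373, 256.61178589]), array([13.04240417, 13.13161659]), -66.45636749267578) 67.00791172210218
weight [579.73814505 247.47478506] (array([578.02593994, 246.89157104]), array([22.17343521, 22.75304031]), 3.5100326538085938) 68.72677115735965
slim [609.73509909 277.77631552] (array([605.87408447, 279.22741699]), array([12.87978935, 18.90669632]), -35.31283187866211) 66.38273410955048
```

View pics/a2.png

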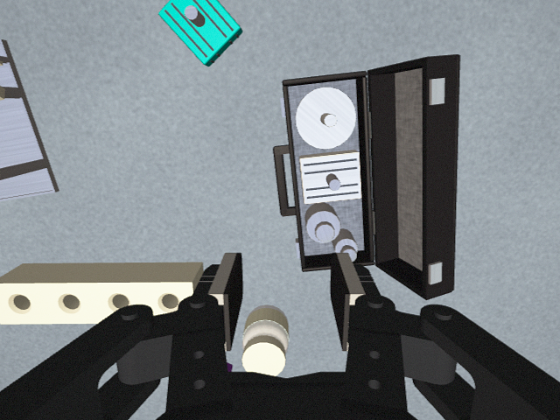

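All four items stand in the case: platen (326,118), shear head (331,178), weight (322,222), slim (345,247, partly hidden by a finger). The lid is open at (420,170). Next I close it by pushing from behind with shut fingers.

```bash
python3 - <<'E'
from h import *
p,d,c=load("a2"); W=cloud(d,c).reshape(-1,3)
q=(W[:,:2]-CC)@np.array([[np.cos(CY),-np.sin(CY)],[np.sin(CY),np.cos(CY)]]); g=np.c_[q,W[:,2]]
g=g[(abs(g[:,0])<100)&(g[:,1]>50)&(g[:,1]<140)&(g[:,2]>100)&(g[:,2]<170)]
e=g[g[:,2]>g[:,2].max()-40]; print(len(g),np.percentile(g,[1,50,99],axis=0).round(1).tolist())
Q=down(CY+np.pi/2)
def P(th,off=14.5):
    y=-85*np.cos(th)+38*np.sin(th)+off; z=46.5+85*np.sin(th)+38*np.cos(th)
    return [*incase(0,48+y),z]
jaws.gripper_to(0)
a=incase(0,48+130)
ctrl.reach([*incase(0,60),230],Q); ctrl.servo_line([*a,230],v=200); ctrl.servo_line([*a,108],v=150); print(st())
for th in np.linspace(2.1,0,13):
    ctrl.servo_line(P(th),v=80); s=st(); print(round(th,2),s["F"],s["tcp"],s["t"])
    if np.linalg.norm(s["F"])>30: print("HIGH"); break
E
```

```text
9090 [[-98.4, 78.0, 123.3], [-11.4, 94.1, 131.1], [97.4, 114.3, 137.6]]
{'t': 42.8, 'w': 0.002, 'ff': 0.0, 'F': [0.5, 1.0, 0.1], 'tcp': [500.4, 433.2, 109.2]}
2.1 [0.6, 0.5, 0.3] [504.1, 393.3, 100.9] 43.4
1.92 [-0.3, -0.0, 0.1] [505.6, 383.1, 114.1] 43.8
1.75 [0.7, 1.5, 1.1] [506.6, 370.5, 124.0] 44.1
1.58 [0.1, 0.5, 1.2] [507.8, 356.1, 131.4] 44.5
1.4 [0.9, 0.4, -0.7] [509.1, 340.5, 136.4] 44.8
1.23 [-0.4, -0.4, 0.2] [510.9, 324.5, 139.1] 45.2
1.05 [0.4, -0.1, -1.0] [512.8, 308.2, 139.0] 45.5
0.88 [-0.7, 0.3, -0.5] [514.4, 292.2, 135.9] 45.9
0.7 [0.3, 0.0, -0.2] [515.9, 277.3, 130.0] 46.2
0.52 [-0.1, -0.3, -0.3] [517.1, 263.6, 121.5] 46.6
0.35 [0.6, -0.0, -0.8] [518.4, 251.4, 110.7] 46.9
0.17 [0.6, 0.7, 0.4] [519.3, 241.1, 97.9] 47.3
0.0 [-0.7, -1.2, 3.0] [521.0, 233.6, 84.6] 47.6
```

```bash
python3 - <<'E'
from h import *
x,y,_=readout.read_state()["tcp_pos"]
for z in (83.5,82.5,81.5):
    ctrl.servo_line([x,y,z],v=20); ctrl.dwell(.2); s=st(); print(s)
    if s["F"][2]>12: break
ctrl.servo_line([x,y,200],v=150); ctrl.reach([480,-60,330],down(np.pi/2)); ctrl.dwell(.2)
p,d,c=shot("top"); W=cloud(d,c); w=W.reshape(-1,3)
q=(w[:,:2]-CC)@np.array([[np.cos(CY),-np.sin(CY)],[np.sin(CY),np.cos(CY)]])
for y0 in range(-60,100,15):
    m=(abs(q[:,0])<100)&(abs(q[:,1]-y0)<4); print(y0,np.nanmedian(w[m,2]).round(1))
for x0 in range(-130,131,20):
    m=(abs(q[:,0]-x0)<4)&(abs(q[:,1])<40); print(x0,np.nanmedian(w[m,2]).round(1),end="; ")
p,d,c=shot(); cv2.imwrite("pics/a3.png",cv2.resize(p[:,:,::-1],(480,360))); np.savez("a3.npz",p=p,d=d,K=c[0],R=c[1],t=c[2])
E
```

```text
{'t': 48.1, 'w': -0.0, 'ff': 5.1, 'F': [-3.0, 0.1, 10.3], 'tcp': [521.0, 233.6, 84.5]}
{'t': 48.5, 'w': 0.001, 'ff': 8.1, 'F': [-5.0, -1.2, 15.9], 'tcp': [521.0, 233.6, 84.4]}
-60 3.4
-45 83.8
-30 85.3
-15 85.6
0 85.1
15 85.4
30 85.2
45 85.1
60 nan
75 0.8
90 0.9
-130 1.1; -110 85.3; -90 85.2; -70 86.4; -50 85.5; -30 84.7; -10 85.1; 10 85.3; 30 85.1; 50 85.4; 70 86.5; 90 85.2; 110 85.3; 130 nan;
  return np.nanmean(a, axis, out=out, keepdims=keepdims)
```

View pics/a3.png

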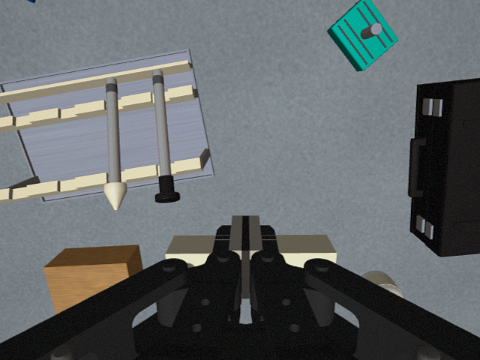

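The lid is closed: its top is flat at about 85 mm all over. In this view the cone probe is at (115,145) and the disc probe at (160,135), in the rack. I measure the shank lines and the stand, and check that the arm can reach.

```bash
python3 - <<'E'
from h import *
p,d,c=load("a3"); W=cloud(d,c); w=W.reshape(-1,3); w=w[~np.isnan(w[:,0])]
import json; out={}
for n,a,b in [("disc",(408,-180),(509,-162)),("cone",(409,-239),(510,-226))]:
    a,b=np.array(a,float),np.array(b,float)
    for it in range(3):
        u=(b-a)/np.linalg.norm(b-a); nrm=np.array([-u[1],u[0]])
        r=w[:,:2]-a; s=r@u; e=r@nrm; m=(abs(e)<11)&(s>5)&(s<95)&(w[:,2]>45+s*.4-5)
        # per-slice: highest surface & mid of lateral extent
        S=[]
        for s0 in range(8,95,6):
            k=m&(abs(s-s0)<3)
            if k.sum()<8: continue
            z=w[k,2]; top=np.percentile(z,95); kk=k&(w[:,2]>top-8)
            ee=np.percentile(e[kk],[3,97]); S.append((s0,ee.mean(),top,ee[1]-ee[0]))
        S=np.array(S); fe=np.polyfit(S[:,0],S[:,1],1); fz=np.polyfit(S[:,0],S[:,2],1)
        a,b=a+nrm*np.polyval(fe,0),a+u*100+nrm*np.polyval(fe,100)
    print(n,"a",a.round(1),"b",b.round(1),"yaw",np.degrees(np.arctan2(*(b-a)[::-1])).round(1),"slope",np.degrees(np.arctan(fz[0])).round(1),"ztop@0",fz[1].round(1),"widths",S[:,3].round(0).tolist())
    out[n]=(a.tolist(),b.tolist(),fz.tolist())
    # foot & head along line
    u=(b-a)/np.linalg.norm(b-a); r=w[:,:2]-a; s=r@u;e=r@np.array([-u[1],u[0]]); 
    for s0 in range(-50,130,10):
        k=(abs(s-s0)<2)&(abs(e)<4); print(s0,np.median(w[k,2]).round(0) if k.any() else None,end=" ")
    print()
json.dump(out,open("probes.json","w"))
for nm in ("a3","witems"):
    p,d,c=load(nm); W=cloud(d,c); w=W.reshape(-1,3); g=w[(w[:,0]>630)&(w[:,0]<730)&(w[:,1]>-200)&(w[:,1]<100)&(w[:,2]>54)&(w[:,2]<66)]
    print(nm,len(g),rect(g),g[:,2].mean())
f=np.load("top0.npz"); g=cv2.cvtColor(f["p"],cv2.COLOR_RGB2GRAY); ct=cam("top")
print("sock px->z60",[ray((u,190),60,ct)[0].round(1).tolist() for u in (275.5,304,332.5,361)])
def up(az,tilt):  # tool pointing forward along az, tilt below horizontal, closing axis horizontal
    z=np.array([np.cos(az)*np.cos(tilt),np.sin(az)*np.cos(tilt),-np.sin(tilt)]); y=np.array([-np.sin(az),np.cos(az),0]); return quat(np.c_[np.cross(y,z),y,z])
for sy in (47.5,-17.5,-82.5):
  for az in (0,-.2,.1):
    z=up(az,np.radians(30)); 
    print(sy,az,[ctrl.solve_ik(list(np.array([679,sy,h])+19*np.array([np.cos(az)*.866,np.sin(az)*.866,-.5])),z) is not None for h in (108,140,180,220)])
E
```

```text
disc a [ 407.  -174.6] b [ 505.7 -158.5] yaw 9.2 slope 30.0 ztop@0 51.8 widths [11.0, 12.0, 12.0, 12.0, 12.0, 12.0, 12.0, 12.0, 12.0, 12.0, 12.0, 12.0, 12.0, 12.0, 12.0]
-50 -1.0 -40 3.0 -30 2.0 -20 38.0 -10 44.0 0 49.0 10 56.0 20 62.0 30 66.0 40 72.0 50 78.0 60 84.0 70 89.0 80 95.0 90 101.0 100 107.0 110 115.0 120 122.0 
cone a [ 409.1 -239.8] b [ 507.8 -223.8] yaw 9.2 slope 29.9 ztop@0 46.9 widths [12.0, 13.0, 11.0, 12.0, 12.0, 12.0, 11.0, 12.0, 12.0, 12.0, 13.0, 11.0, 12.0, 12.0, 13.0]
-50 -1.0 -40 -1.0 -30 3.0 -20 33.0 -10 39.0 0 44.0 10 49.0 20 57.0 30 62.0 40 67.0 50 73.0 60 79.0 70 84.0 80 90.0 90 96.0 100 102.0 110 107.0 120 121.0 
a3 1736 (array([661.62994385, -49.7816925 ]), array([ 26.39668274, 260.51348877]), 0.32905104756355286) 58.62693021745756
witems 6512 (array([679.31158447, -49.98358154]), array([ 62.19674301, 260.56604004]), 0.36848732829093933) 58.727445179030994
sock px->z60 [[677.9, 46.0, 60.0], [678.4, -18.7, 60.0], [678.9, -83.5, 60.0], [679.5, -148.5, 60.0]]
47.5 0 [False, True, True, True]
47.5 -0.2 [True, True, True, True]
47.5 0.1 [False, True, True, True]
-17.5 0 [False, True, True, True]
-17.5 -0.2 [False, True, True, True]
-17.5 0.1 [False, True, True, True]
-82.5 0 [True, True, True, True]
-82.5 -0.2 [False, True, True, True]
-82.5 0.1 [True, True, True, True]
```

```bash
cat >> h.py <<'E'
def tool(az,tilt):  # tool pointing along az, tilt below horizontal, closing axis horizontal
    z=np.array([np.cos(az)*np.cos(tilt),np.sin(az)*np.cos(tilt),-np.sin(tilt)]); y=np.array([-np.sin(az),np.cos(az),0]); return np.c_[np.cross(y,z),y,z]
def tcp_for(grip,M): return list(np.array(grip)+19*M[:,2])
E
python3 - <<'E'
from h import *
lo=np.array([-2.76,-.86,-1.03,-2.2,-1.47,-3.14]);hi=np.array([2.76,1.69,1.26,2.34,1.5,3.14])
for tilt in (15,20,25,30,35):
  for sy in (47.5,-17.5,-82.5,-147.5):
    r=[]
    for az in np.arange(-1.2,1.21,.1):
        M=tool(az,np.radians(tilt)); qs=[ctrl.solve_ik(tcp_for([679,sy,h],M),quat(M)) for h in (103,110,140,180,230)]
        if all(q is not None for q in qs):
            mg=min(min((np.array(q)-lo).min(),(hi-np.array(q)).min()) for q in qs); jump=max(np.abs(np.diff(qs,axis=0)).max(1)); r.append((round(az,1),round(mg,2),round(jump,1)))
    print(tilt,sy,r)
u=np.array([np.cos(np.radians(9.2)),np.sin(np.radians(9.2))])
for n,a in (("disc",(407,-174.6)),("cone",(409.1,-239.8))):
    a=np.array(a); foot=a+u*(354.5-a@u); g=[*(foot+u*95*.866),32+47.5]; print(n,foot,g)
    for t in (70,80,90,100):
        M=tool(np.radians(9.2),np.radians(t)); print(t,[np.round(ctrl.solve_ik(tcp_for(np.array(g)+[0,0,h],M),quat(M)),2) if ctrl.solve_ik(tcp_for(np.array(g)+[0,0,h],M),quat(M)) is not None else None for h in (0,100)])
E
```

```text
15 47.5 [(np.float64(-1.2), np.float64(0.16), np.float64(0.1)), (np.float64(-1.1), np.float64(0.19), np.float64(0.1)), (np.float64(-1.0), np.float64(0.24), np.float64(0.1)), (np.float64(-0.9), np.float64(0.32), np.float64(0.1)), (np.float64(-0.8), np.float64(0.24), np.float64(0.1)), (np.float64(-0.7), np.float64(0.16), np.float64(0.1)), (np.float64(-0.6), np.float64(0.09), np.float64(0.2)), (np.float64(-0.5), np.float64(0.03), np.float64(0.2)), (np.float64(0.6), np.float64(0.02), np.float64(0.2)), (np.float64(0.7), np.float64(0.09), np.float64(0.2)), (np.float64(0.8), np.float64(0.18), np.float64(0.1)), (np.float64(0.9), np.float64(0.26), np.float64(0.1)), (np.float64(1.0), np.float64(0.21), np.float64(0.1)), (np.float64(1.1), np.float64(0.19), np.float64(0.1)), (np.float64(1.2), np.float64(0.21), np.float64(0.1))]
15 -17.5 [(np.float64(-1.2), np.float64(0.18), np.float64(0.1)), (np.float64(-1.1), np.float64(0.24), np.float64(0.1)), (np.float64(-1.0), np.float64(0.32), np.float64(0.1)), (np.float64(-0.9), np.float64(0.24), np.float64(0.1)), (np.float64(-0.8), np.float64(0.16), np.flo
[... 20721 characters left out ...]
 , -0.66]), array([-0.5 ,  0.2 , -0.28,  1.09,  0.  , -0.66])]
100 [array([-0.44,  0.4 , -0.28,  1.03, -0.1 , -0.6 ]), array([-0.44,  0.32, -0.14,  1.26, -0.1 , -0.6 ])]
cone [ 398.24353732 -241.55836327] [np.float64(479.4552378440047), np.float64(-228.40493795554224), 79.5]
70 [array([-0.74,  0.19, -0.63,  0.53,  0.27, -0.87]), array([-0.74,  0.08, -0.48,  0.79,  0.27, -0.87])]
80 [array([-0.66,  0.26, -0.5 ,  0.7 ,  0.13, -0.82]), array([-0.66,  0.16, -0.34,  0.95,  0.13, -0.82])]
90 [array([-0.6 ,  0.34, -0.35,  0.87,  0.  , -0.76]), array([-0.6 ,  0.26, -0.2 ,  1.11,  0.  , -0.76])]
100 [array([-0.54,  0.45, -0.2 ,  1.05, -0.11, -0.69]), array([-0.54,  0.37, -0.06,  1.28, -0.11, -0.69])]
```

```bash
cat >> h.py <<'E'
U=np.array([np.cos(np.radians(9.2)),np.sin(np.radians(9.2))]); L=95
def probe_pick(a):
    a=np.array(a); foot=a+U*(354.5-a@U); g=np.array([*(foot+U*L*.866),32+L*.5])
    M=tool(np.radians(9.2),np.radians(90)); Q=quat(M)
    jaws.gripper_to(.45); ctrl.reach(tcp_for(g+[0,0,110],M),Q); ctrl.servo_line(tcp_for(g,M),v=120)
    jaws.gripper_to(0,squeeze=90); ctrl.dwell(.2); print("grip",st()); ctrl.servo_line(tcp_for(g+[0,0,150],M),v=120); print("lift",st())
def over(s,az,h=235):
    M=tool(az,np.radians(30)); ctrl.reach(tcp_for([*s,h],M),quat(M)); ctrl.dwell(.3); print("over",st())
E
python3 - <<'E'
from h import *
probe_pick((407,-174.6)); over((679.4,-82.8),-.8)
p,d,c=shot("side"); np.savez("b1.npz",p=p,d=d,K=c[0],R=c[1],t=c[2]); cv2.imwrite("pics/b1.png",cv2.resize(p[100:360,120:480,::-1],(720,520)))
W=cloud(d,c)
w=blob(W,(679,-83),40,262,345); print("probe top pts",len(w)); 
for z in range(265,345,10):
    k=w[abs(w[:,2]-z)<4]; print(z,len(k),k.mean(0).round(1) if len(k) else "")
E
```

```text
grip {'t': 53.9, 'w': 0.134, 'ff': 87.7, 'F': [-0.8, 0.6, 5.0], 'tcp': [469.7, -164.8, 61.5]}
lift {'t': 55.3, 'w': 0.133, 'ff': 87.7, 'F': [1.1, 0.1, -2.9], 'tcp': [468.6, -164.3, 209.6]}
over {'t': 56.8, 'w': 0.139, 'ff': 87.9, 'F': [0.6, 0.6, -2.3], 'tcp': [690.9, -95.4, 225.7]}
probe top pts 306
265 22 [675.1 -72.8 265.4]
275 23 [674.2 -78.  274.9]
285 22 [675.8 -77.8 284.7]
295 32 [673.6 -77.4 294.9]
305 20 [674.  -76.7 303.7]
315 147 [676.  -80.2 316.6]
325 0 
335 0
```

View pics/b1.png

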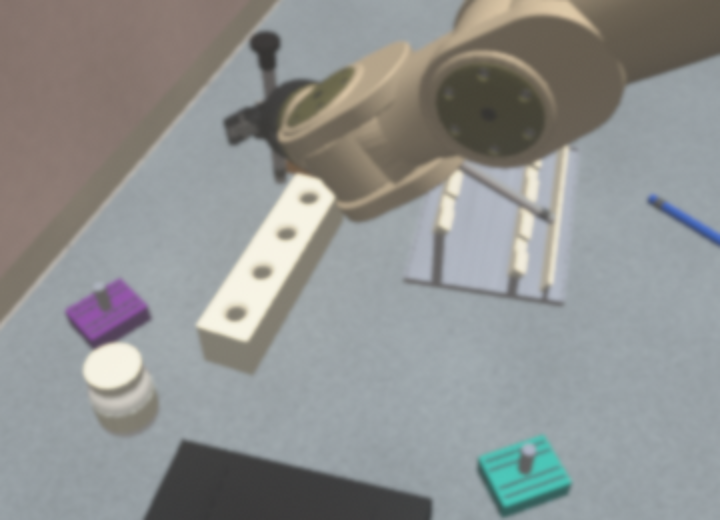

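The side view shows the disc probe held upright at (270,110), head up, above the stand. The depth slices put its axis vertical and on the socket. Inserting.

```bash
cat >> h.py <<'E'
def insert(s,az):
    M=tool(az,np.radians(30)); P=lambda h: tcp_for([*s,h],M)
    ctrl.servo_line(P(160),v=100); ctrl.servo_line(P(150),v=40); ctrl.dwell(.2); f0=np.array(st()["F"]); print("mouth",st())
    for h in (142,135,128,121,115,111,109,107,106,105,104,103,102):
        ctrl.servo_line(P(h),v=40); ctrl.dwell(.1); f=np.array(st()["F"])-f0
        if np.linalg.norm(f)>10: print("contact",h,f.round(1)); break
    print("at",h,st()); return h,P,M
def release(h,P,M):
    jaws.gripper_to(.4); ctrl.dwell(.4)
    b=np.array(P(h))-110*M[:,2]; ctrl.servo_line(list(b),v=120); ctrl.servo_line([b[0],b[1],b[2]+80],v=150); print("out",st())
E
python3 - <<'E'
from h import *
r=insert((679.6,-82.8),-.8)
if r[0]<=109: release(*r)
E
```

```text
mouth {'t': 58.4, 'w': 0.134, 'ff': 87.9, 'F': [-0.5, 0.5, -1.4], 'tcp': [691.2, -94.6, 140.7]}
contact 104 [-3.6  0.5 11.3]
at 104 {'t': 62.6, 'w': 0.137, 'ff': 88.7, 'F': [-4.1, 1.0, 9.9], 'tcp': [692.3, -95.2, 97.4]}
out {'t': 65.1, 'w': 0.4, 'ff': 0.0, 'F': [0.7, 0.2, -0.2], 'tcp': [624.2, -26.6, 228.4]}
```

```bash
python3 - <<'E'
from h import *
s=(678.9,47.4); az=-.6
ctrl.reach([520,-100,300],down(np.radians(90)))
p,d,c=shot("wrist"); W=cloud(d,c); w=W.reshape(-1,3)
a=np.array((409.1,-239.8)); nrm=np.array([-U[1],U[0]]); r=w[:,:2]-a; ss=r@U; e=r@nrm
for s0 in (40,60,80):
    k=(abs(ss-s0)<3)&(abs(e)<14)&(w[:,2]>46.9+s0*.577-8); print(s0,k.sum(),np.percentile(e[k],[3,97]).round(1),np.percentile(w[k,2],95).round(1))
h=blob(W,(679.5,-83),25,165,200); print("disc head",len(h),rect(h) if len(h)>5 else "",np.median(h[:,2]) if len(h) else "")
cv2.imwrite("pics/b2.png",p[:,:,::-1])
probe_pick((409.1,-239.8))
if st()["w"]>.1:
    over((560,60),az,265); over(s,az)
E
```

```text
40 105 [-6.7  5.5] 69.9
60 109 [-5.6  5.6] 81.1
80 114 [-5.9  5.9] 92.9
disc head 577 (array([670.47442627, -82.9312439 ]), array([13.30078411, 27.53026581]), 0.4699302613735199) 185.36222090430982
grip {'t': 69.1, 'w': 0.136, 'ff': 87.7, 'F': [-1.5, 0.9, 6.8], 'tcp': [480.0, -228.8, 61.6]}
lift {'t': 70.5, 'w': 0.133, 'ff': 87.7, 'F': [-0.5, -0.2, -2.1], 'tcp': [479.0, -228.1, 209.6]}
over {'t': 72.0, 'w': 0.136, 'ff': 87.9, 'F': [0.7, 0.3, -2.8], 'tcp': [574.1, 49.7, 255.5]}
over {'t': 72.8, 'w': 0.13, 'ff': 87.9, 'F': [0.6, -0.0, -2.5], 'tcp': [692.0, 38.5, 226.2]}
```

```bash
python3 - <<'E'
from h import *
r=insert((678.9,47.4),-.6)
if r[0]<=109:
    release(*r); ctrl.goto_joints([1.113,0.313,0.046,1.304,0,1.431]); ctrl.dwell(.5)
    for n in("top","side"):
        p,d,c=shot(n); cv2.imwrite(f"pics/f_{n}.png",p[:,:,::-1]); W=cloud(d,c)
        if n=="top":
            for s in ((679.5,-83),(679,47.5)):
                h=blob(W,s,35,155,200); print(s,len(h),h.mean(0).round(1),h[:,2].max().round(1))
            l=blob(W,CC,40,50,120); print("lid",np.median(l[:,2]))
    a=np.hstack([cv2.imread("pics/f_top.png")[100:340,100:500],cv2.imread("pics/f_side.png")[120:360,120:520]]); cv2.imwrite("pics/fin.png",a)
E
```

```text
mouth {'t': 74.3, 'w': 0.133, 'ff': 87.9, 'F': [-0.0, 0.4, -2.2], 'tcp': [692.6, 38.1, 140.7]}
contact 104 [-3.5 -0.9 10. ]
at 104 {'t': 78.6, 'w': 0.134, 'ff': 88.6, 'F': [-3.5, -0.5, 7.8], 'tcp': [693.7, 37.8, 97.1]}
out {'t': 81.1, 'w': 0.401, 'ff': 0.0, 'F': [-0.3, 0.1, -0.3], 'tcp': [613.5, 91.4, 228.4]}
(679.5, -83) 170 [679.4 -82.6 190.5] 196.1
(679, 47.5) 135 [677.   46.5 177.3] 192.0
lid 85.23202544181558
```

View pics/fin.png

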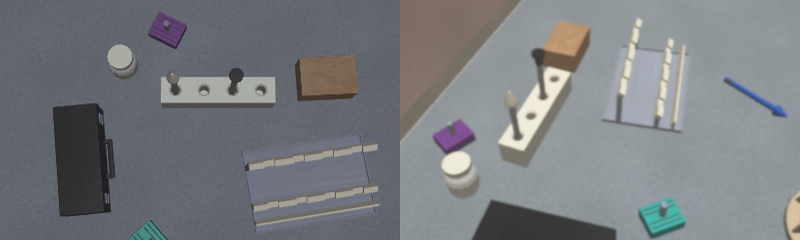

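The final views show both probes upright in the stand, cone at (173,78) and disc at (236,76). The rack is empty, the lid is closed at (82,160), and the bystanders have not moved. Handing in.

```bash
python3 -c "
from h import *
print(ctrl.finish_job())"
```

```text
the job is handed in; nothing more can be done
None
```

I handed the job in after about 82 s of robot time, but `finish_job` returned no verdict. In the last views both probes (disc and cone) stood upright in the stand, all four accessories had been packed upright in the case, the lid was closed, and the bystanders were unmoved.

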